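Flip a curing lamp's stand down and hold the lamp upright at the tray

TASK

The curing lamp is only propped back against the paint tin: while it still leans there, swing its wire stand back and down past its centre so that it springs over to the mat. Then take the lamp by the rubber grip on its top tube, stand it straight upright off the tin, facing the tray, with its foot still on the mat where it is, and finish while gripping it there, upright and still, not leaning on tin or stand. Never touch or shift the wet tray or lift the lamp off the mat, and leave the tin and everything else where it stands.

Things in the scene. Friction and masses are not known exactly. Their poses are not given: they have to be found in the camera images.
- lamp: Cordless curing lamp, 0.9 kg, loose: yellow tube frame 216 mm wide, 250 high, round a black housing 48 mm deep (55 to 185 mm up), glass in front. Origin: mid underside of its foot tube. z up the frame, x out of the glass (the way it faces), y along its width. Starts leaning back 23 degrees on the tin's rim. Let go upright it tips, or leans 8 degrees on its open stand.
- lamp_foot (a point): Middle of the underside of the lamp's single foot, a round rubber tube 18 mm thick along the lamp's y, about which it tips; the same point as the lamp's origin, the tube's axis 9 mm up the lamp's z from it.
- lamp_grip (a point): Centre of the round black rubber grip on the lamp's top tube: 26 mm in diameter, 110 mm long along the lamp's y, on the lamp's z axis 241 mm above its origin. Free on all sides once the stand is down; the housing's top edge is 56 mm below its centre.
- stand (a joint): Angle of the stand, a U of steel wire hinged on the frame's sides, axis along the lamp's y, 75 mm up its z. 0: folded, crossbar over the top tube; grows as it swings to the lamp's -x and down; stop 1.76. A spring (1 N at the bar) holds it folded; past about 0.5 it falls open by itself, to the mat at about 1.45 while the lamp leans, to its stop, 27 mm off the mat, as the lamp comes upright.
- stand_bar (a point): Middle of the stand's crossbar, 210 mm from the hinge axis: a red sleeve 16 mm in diameter, 120 mm long along the lamp's y. Folded, it is 44 mm above the centre of the rubber grip. The stand is 246 mm wide over its arms, 280 mm with the spring housing on its left hub.
- tin: Full paint tin, steel with a white and green label, 84 mm in diameter, 130 mm high, 1.4 kg, behind the lamp, between the arms of the stand. Origin: centre of its underside, on the mat. The open stand lands behind it.
- tray: Wooden tray with wet resin, 230 mm by 340 mm, rim 24 mm high, two black bar handles reaching 46 mm high, 0.9 kg. Origin: centre of its underside. Its x points away from the lamp; its near long edge is 115 mm from its origin, in front of the lamp.
- jar_a: Black pigment jar with a black lid, 60 mm in diameter, 45 mm high; origin: centre of its underside. A bystander beside the mat.
- jar_b: Black pigment jar with a gold lid, 60 mm in diameter, 45 mm high; origin: centre of its underside. A bystander beside the mat.
- cup: White mixing cup, 72 mm in diameter, 90 mm high; origin: centre of its underside. A bystander beside the mat.
- resin: White bottle with a red cap, 60 mm in diameter, 170 mm high; origin: centre of its underside. A bystander.
- hardener: White bottle with a red cap, 60 mm in diameter, 170 mm high; origin: centre of its underside. A bystander.
- level: Yellow spirit level, 230 mm long along its y, 22 mm wide, 45 mm high; origin: centre of its underside. A bystander.
- mat: Yellow silicone mat, 560 by 340 mm, 2 mm thick, fixed on the table; its x is the way from the lamp to the tray. Origin: centre of its underside.
There are look-alikes about, which are no part of the job. What is shaped like the tin but purple or yellow is not meant.

How it is judged:
On the way, in this order (a step that is already met when the one before it is completed fails the run):
1. the stand is swung down past its centre while the lamp is still propped on the tin (value of joint stand above 1.1 rad and angle between lamp's own z axis and vertical above 0.25 rad), for 0.2 s.
2. the lamp is gripped by its rubber grip and brought upright (angle between lamp's own z axis and vertical below 0.08 rad and value of joint stand above 1.6 rad and contact force between the fingers and lamp above 3 N and distance between the grasp point and lamp_grip below 0.035 m), for 0.2 s.
At the end, for the whole second after the job is handed in: Stand open (over 1.6 rad); lamp upright within 0.08 rad, still, foot on the mat within 50 mm of where it stood, facing the tray within 0.4 rad, clear of the tin; gripped with over 3 N within 35 mm of the rubber grip's centre. Tray moved under 15 mm, tin under 50, others under 30 (all of step 2 and height (world z) of lamp_foot below 0.014 m and distance of each of lamp_foot, tin from where it was at the start of the episode below 0.05 m and angle between the x axis of lamp and the x axis of tray, either way round below 0.4 rad and contact force between lamp and tin below 0.2 N and linear speed of lamp below 0.03 m/s and distance of tray from where it was at the start of the episode below 0.015 m and distance of each of jar_a, jar_b, cup, resin, hardener, level from where it was at the start of the episode below 0.03 m); the arm keeps its last pose, push and grip.
It fails at once if the lamp topples (angle between lamp's own z axis and vertical above 0.8 rad).
It fails at once if the lamp is lifted off the mat (height (world z) of lamp_foot above 0.04 m).
It fails at once if the robot touches the wet tray, or it is shifted (contact force between tray and the arm above 0.5 N or contact force between tray and the fingers above 0.5 N or distance of tray from where it was at the start of the episode above 0.015 m).
It fails at once if the tin is shoved away (distance of tin from where it was at the start of the episode above 0.05 m).
It fails at once if a bystander is knocked (distance of any of jar_a, jar_b, cup, resin, hardener, level from where it was at the start of the episode above 0.03 m).
It also fails if it takes over 45 s, if anything falls off the work surface, if the arm or the gripper's body presses on something with over 40 N, if the wrist force passes 120 N, or if a joint passes its speed limit or range.

ROBOT

A 6-joint arm with a two-finger parallel gripper is mounted at the origin on the work surface. World frame = base frame: x ahead of the robot, y to its left, z up, the work surface at z = 0. Lengths are in m, angles in rad, forces in N, time in s.
With the tool pointing down it reaches from about 0.3 to 0.775 m from the base axis. Payload 14.6 kg.
Tool frame: the origin (TCP) lies at the very end of the fingers, on their centre line; the grasp point (between the pads) lies 19 mm behind it; z points along the fingers, x is the direction in which the jaws open and shut, and the axes are right-handed (so a half turn about z gives the same grasp; the last joint's range is limited). The gripper opens to 94 mm and grips with 3 to 60 N. Pads are 16 mm wide; open, the fingers measure 119 mm over their backs; the gripper's body (75 mm by 177 mm) begins 78 mm behind the grasp point.
Start: joints at [-1.349, 0.3, 1.521, -0, 1.321, -0.067], TCP at [0.157, -0.527, 0.205] pointing down, gripper open.
Joint ranges: [-3.03, 3.03], [-0.79, 2.21], [0.23, 2.52], [-1.04, 4.18], [0, 3.07], [-2.55, 2.55]. Speed limits (rad/s): [2.22, 2.22, 2.57, 3.14, 3.14, 3.14].

INTERFACE

Orientations are given as [roll, pitch, yaw] about the fixed x, y, z axes, in that order (R = Rz(yaw) Ry(pitch) Rx(roll)).
In Python, from station import ctrl gives the robot as it stands.
- The arm moves only by the shell command python3 -m inch 'ROWS' [FORCE]. ROWS is JSON, one flat list of numbers, 7 for each row, row after row: the shift along the tool's x, y, z in cm, then the turn, a rotation vector about the tool's x, y, z in rad, then the opening, from 0 (shut) to 1 (fully open). In form: [tx, ty, tz, wx, wy, wz, claw, tx, ty, tz, wx, wy, wz, claw, ...]. A call has 1 to 20 rows; each row shifts and turns the commanded pose from where the row before left it, along the tool's axes as they then stand; what a row does not reach is not made up. A row lasts 1/8 s, in which the tool goes at most 62.5 mm and 10.7 degrees, less where a joint would pass 70% of its speed; a pose out of reach is approached as far as the arm can. A call is refused whole if a number of a shift passes 6.25 or a number of a turn 0.188, either way. A call with a gripper value outside its range is refused whole. The fingers move at their own pace and stop on an object; FORCE is the grip in N (left out, the last holds). Time passes only in rows, so rows that do not move let the fingers close. It gives the time, the measured TCP pose, the force and the opening at its end, in the units of the state.
- ctrl.get_obs(): the state, without advancing time (a new reading comes with each control period).
- ctrl.camera(name): name is "scene" or "top" or "wrist"; returns (picture, depth): 384x512x3 uint8, red, green, blue; 384x512 float32, m along the optical axis (not along the pixel's ray), 0 where there is no reading.
- ctrl.camera_params(name): a dict with "vertical_fov" (degrees; the focal length in pixels is half the picture's height over the tangent of half this angle, whatever the lens; pixels are square), "cx", "cy" (the principal point, pixels), "distortion" ([k1, k2, p1, p2, k3] as OpenCV has them; the pictures are not rectified), "camera_from_world" (4x4, takes a point from world to camera coordinates); the wrist camera has in their place "mount" (4x4, takes a point from camera to tool coordinates, whose origin is the TCP and whose axes are the tool frame's). Camera axes: x right, y down, z forward; pixel columns grow to the right and rows downward; lengths in m; the calibration is good to about 2 mm. A picture is of the moment at which its call begins: read the wrist's pose just before it. camera_params takes no time and is no camera call.
- ctrl.hand_in(): hands the job in, once; it reports no verdict.
Trained networks look in the newest picture that a camera, given by its name, has taken for a name from the list of things; names that differ only in an ending like _2 or _b are one class to them, and where a whole thing is asked for, a point or a joint stands for the part that bears it (a point fixed in the world has none). Each returns a list of dicts, best first, with "score" (0 to 1); they miss things now and then, are a little off and sometimes report something else, mostly with a low value. They report only what shows in the picture. A call takes as long as a camera call. They do not tell look-alikes from the thing itself.
- ctrl.spot_in(camera, label): "bbox" ([centre column, centre row, width, height] in pixels, round what is visible of it).
- ctrl.place_of(camera, label): "centre" ([column, row] in pixels: a listed point, or the origin of a listed thing).
The state is a dict: "time_s": time; "qpos": joint angles; "joint_vel": joint speeds; "tau": joint torques, N m; "ee_pos": TCP position; "eef_rot": TCP orientation; "force": force on the tool from outside, world axes, zero at the start; "moment": the same for the moment, N m; "grip_width": finger opening in m.
Only numpy, scipy, OpenCV 4.12 (cv2) and the standard library are available. Lean on these libraries where they do the work, as an engineer would, in place of code of your own. Each camera call takes 0.05 s, during which the arm holds its last target. There are 200 camera calls.

## Working session

There is one attempt and no reset: what is moved stays moved. The work goes in short steps, Python scripts to look and compute and a shell command to move; the robot and the scene stay as the last step left them, time stands still between calls to the robot, and variables do not carry over. Pictures are saved under pics/ and viewed, about 8 in all and at most 12, crops included, and the job is handed in when it is done.

```bash
ls; mkdir -p pics; cat > h.py <<'E'
import numpy as np, cv2
from station import ctrl
from scipy.spatial.transform import Rotation as R
def K(p):
    f=192/np.tan(np.radians(p["vertical_fov"])/2)
    return np.array([[f,0,p["cx"]],[0,f,p["cy"]],[0,0,1.]])
def tool():
    o=ctrl.get_obs(); T=np.eye(4); T[:3,:3]=R.from_euler('xyz',o["eef_rot"]).as_matrix(); T[:3,3]=o["ee_pos"]; return T
def wfc(name,T=None):
    p=ctrl.camera_params(name)
    return (tool() if T is None else T)@np.array(p["mount"]) if name=="wrist" else np.linalg.inv(np.array(p["camera_from_world"]))
def ray(name,uv,W=None):
    p=ctrl.camera_params(name); W=wfc(name) if W is None else W
    n=cv2.undistortPoints(np.array([[uv]],float),K(p),np.array(p["distortion"],float))[0,0]
    return W[:3,3], W[:3,:3]@np.array([n[0],n[1],1.])   # point = o + depth*d
def tri(rs):
    A=np.zeros((3,3));b=np.zeros(3)
    for o,d in rs:
        d=d/np.linalg.norm(d);M=np.eye(3)-np.outer(d,d);A+=M;b+=M@o
    x=np.linalg.solve(A,b); return x
def cloud(name,D,W=None):
    p=ctrl.camera_params(name); W=wfc(name) if W is None else W
    v,u=np.mgrid[:384,:512]; uv=np.stack([u,v],-1).reshape(-1,1,2).astype(float)
    n=cv2.undistortPoints(uv,K(p),np.array(p["distortion"],float))[:,0]
    d=D.reshape(-1,1); P=np.c_[n*d,d]@W[:3,:3].T+W[:3,3]
    return P.reshape(384,512,3)
E
cat > a.py <<'E'
from h import *
pics={}
for c in ["scene","top"]:
    im,D=ctrl.camera(c); pics[c]=im; np.save(f"pics/{c}D.npy",D); np.save(f"pics/{c}I.npy",im)
cv2.imwrite("pics/a_scene.png",cv2.resize(pics["scene"][...,::-1],(768,576)))
cv2.imwrite("pics/a_top.png",cv2.resize(pics["top"][...,::-1],(768,576)))
for l in ["lamp_foot","lamp_grip","stand_bar","tin","tray","jar_a","cup","resin","level","mat"]:
    rs={}
    for c in ["scene","top"]:
        r=ctrl.place_of(c,l); rs[c]=r[:3]
        print(l,c,[(round(x["score"],2),np.round(x["centre"]).tolist()) for x in r[:3]])
    if rs["scene"] and rs["top"]:
        print("   tri",[np.round(tri([ray("scene",a["centre"]),ray("top",b["centre"])]),3).tolist() for a in rs["scene"][:2] for b in rs["top"][:2]])
print(ctrl.get_obs())
for c in ["scene","top"]: print(c,wfc(c).round(3).tolist())
print(np.round(ctrl.camera_params("wrist")["mount"],3).tolist())
E
python3 a.py
```

```text
pics
lamp_foot scene [(0.76, [248.0, 224.0])]
lamp_foot top [(0.61, [265.0, 200.0]), (0.34, [259.0, 205.0])]
   tri [[0.504, -0.073, 0.015], [0.487, -0.062, -0.004]]
lamp_grip scene [(0.96, [224.0, 165.0])]
lamp_grip top [(0.77, [284.0, 205.0]), (0.5, [282.0, 159.0]), (0.28, [378.0, 219.0])]
   tri [[0.446, -0.146, 0.233], [0.575, -0.124, 0.361]]
stand_bar scene [(0.61, [218.0, 154.0])]
stand_bar top [(0.83, [288.0, 203.0])]
   tri [[0.444, -0.16, 0.276]]
tin scene [(0.9, [158.0, 279.0]), (0.8, [324.0, 190.0]), (0.79, [96.0, 221.0])]
tin top [(0.89, [320.0, 147.0]), (0.87, [387.0, 185.0]), (0.64, [196.0, 255.0])]
   tri [[0.739, -0.321, -0.02], [0.605, -0.522, -0.21], [0.627, -0.041, 0.422], [0.55, -0.121, 0.462]]
tray scene [(0.97, [307.0, 255.0])]
tray top [(0.61, [211.0, 181.0]), (0.5, [310.0, 172.0])]
   tri [[0.589, 0.145, -0.002], [0.625, -0.055, 0.126]]
jar_a scene [(0.73, [211.0, 270.0]), (0.64, [358.0, 268.0])]
jar_a top [(0.68, [164.0, 174.0]), (0.63, [283.0, 160.0]), (0.25, [211.0, 177.0])]
   tri [[0.679, 0.084, 0.177], [0.684, -0.16, -0.016], [0.622, 0.324, 0.012], [0.68
[... 1011 characters left out ...]
545e+01,  7.09326798e-02,
        2.13004817e-02, -1.28217556e-05]), 'ee_pos': array([ 0.1566465 , -0.52721223,  0.20544366]), 'eef_rot': array([-3.14158168e+00, -5.98632078e-06, -1.28198973e+00]), 'force': array([-0.95552171,  0.02834424, -0.62427582]), 'moment': array([ 0.01194122,  0.01564088, -0.00750996]), 'grip_width': 0.0939947688210164}
scene [[-0.149, 0.73, -0.667, 1.442], [0.989, 0.108, -0.102, 0.097], [-0.003, -0.674, -0.738, 1.227], [0.0, 0.0, 0.0, 1.0]]
top [[-0.009, -0.977, 0.212, 0.219], [-1.0, 0.01, 0.004, -0.053], [-0.006, -0.212, -0.977, 1.554], [0.0, 0.0, 0.0, 1.0]]
[[1.0, 0.001, 0.0, 0.0], [-0.001, 0.966, 0.258, -0.074], [-0.0, -0.258, 0.966, -0.18], [0.0, 0.0, 0.0, 1.0]]
```

View pics/a_scene.png

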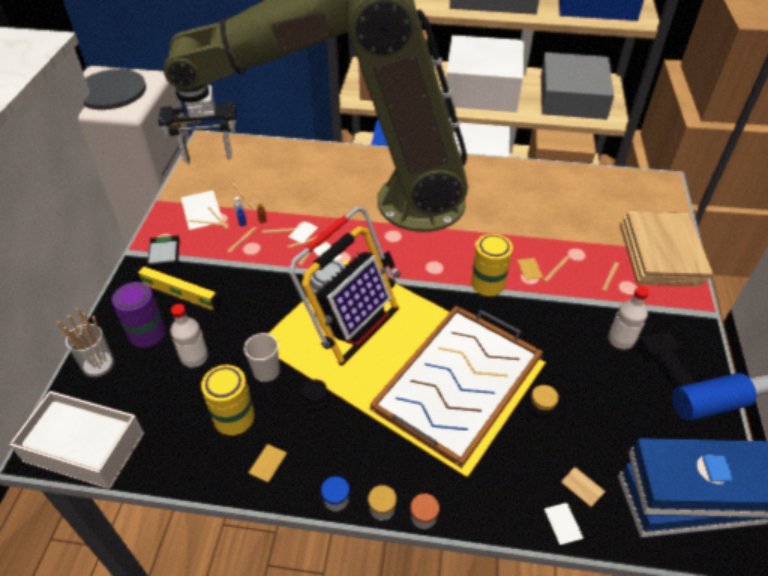

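View pics/a_top.png

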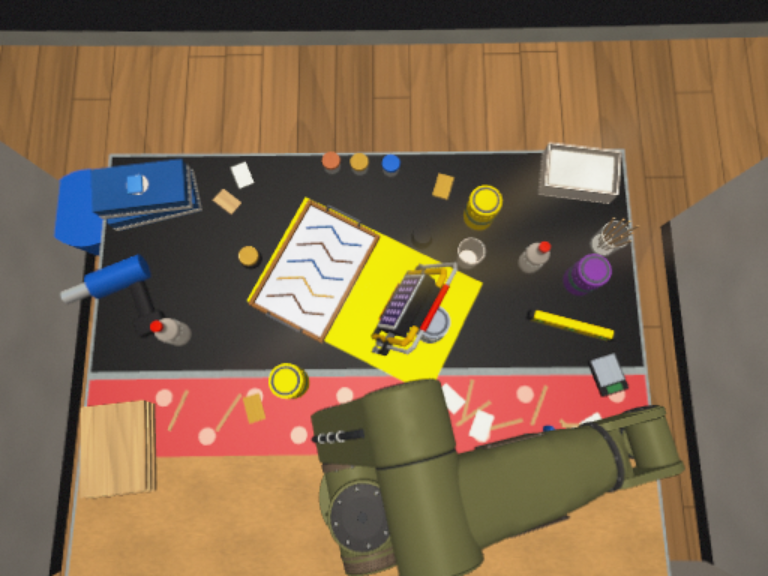

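The scene shows the lamp (360,300) leaning back on the tin with its glass towards the tray (460,385). In the top view the red sleeve runs (450,270)–(428,325), with the tin at (432,323) behind it. The yellow tins and the purple one are decoys. Next I measure these precisely from depth.

```bash
cat > b.py <<'E'
from h import *
for c in ["scene","top"]:
    I=np.load(f"pics/{c}I.npy"); D=np.load(f"pics/{c}D.npy"); P=cloud(c,D)
    hsv=cv2.cvtColor(I,cv2.COLOR_RGB2HSV).astype(int)
    near=(np.hypot(P[...,0]-.47,P[...,1]+.12)<.22)&(D>0)
    red=((hsv[...,0]<8)|(hsv[...,0]>172))&(hsv[...,1]>130)&near&(P[...,2]>.2)
    q=P[red]; 
    if len(q)>5:
        m=np.median(q,0);u,s,vt=np.linalg.svd(q-q.mean(0)); t=(q-m)@vt[0]
        print(c,"sleeve n",len(q),m.round(3),"dir",vt[0].round(3),"yaw of normal",np.degrees(np.arctan2(vt[0][0],-vt[0][1])).round(1),"len",np.ptp(t).round(3),"mid",(m+vt[0]*(t.max()+t.min())/2).round(3))
    # tin top: z .12-.14 grey, level patch
    t=near&(abs(P[...,2]-.13)<.012)&(hsv[...,1]<90)&(P[...,1]<-.12)
    q=P[t]; print(c,"tin",len(q), np.percentile(q,[2,50,98],0).round(3).tolist() if len(q) else "")
    # yellow mat
    y=(abs(hsv[...,0]-27)<7)&(hsv[...,1]>150)&(abs(P[...,2])<.015)&(np.hypot(P[...,0]-.54,P[...,1]-0.0)<.4)
    q=P[y][:,:2].astype(np.float32); 
    print(c,"mat",len(q),cv2.minAreaRect(q))
    # housing front purple/dark for glass plane + yellow tube
    yl=(abs(hsv[...,0]-24)<10)&(hsv[...,1]>150)&near&(P[...,2]>.2)
    print(c,"top tube yellow",P[yl].mean(0).round(3),yl.sum())
    y0=near&(P[...,2]>.03); 
    cv2.imwrite(f"pics/crop_{c}.png",0*I[:1]) 
# glass plane
I=np.load("pics/sceneI.npy");D=np.load("pics/sceneD.npy");P=cloud("scene",D)
q=P[185:215,225:258].reshape(-1,3);q=q[(q[:,2]>.05)]
u,s,vt=np.linalg.svd(q-np.median(q,0),full_matrices=False);n=vt[2]*np.sign(vt[2][2]);print("glass n",n.round(3),"yaw",np.degrees(np.arctan2(n[1],n[0])).round(1),"tilt",np.degrees(np.arcsin(n[2])).round(1),np.median(q,0).round(3))
I2=np.load("pics/sceneI.npy")[120:270,150:330];I3=np.load("pics/topI.npy")[150:270,210:340]
cv2.imwrite("pics/crop.png",np.hstack([cv2.resize(I2,(480,400),interpolation=3),cv2.resize(I3,(320,400),interpolation=3)])[...,::-1])
E
python3 b.py
```

```text
scene sleeve n 196 [ 0.437 -0.157  0.27 ] dir [ 0.795 -0.566  0.22 ] yaw of normal 54.5 len 0.233 mid [ 0.428 -0.151  0.268]
scene tin 291 [[0.393, -0.202, 0.119], [0.451, -0.166, 0.134], [0.576, -0.121, 0.141]]
scene mat 5112 ((0.5537897348403931, -0.027089834213256836), (0.703313410282135, 0.5446925759315491), 83.07353973388672)
scene top tube yellow [ 0.468 -0.153  0.223] 168
top sleeve n 151 [ 0.436 -0.161  0.272] dir [-0.604  0.18   0.777] yaw of normal -106.6 len 0.445 mid [ 0.327 -0.128  0.412]
top tin 237 [[0.39, -0.209, 0.12], [0.42, -0.182, 0.135], [0.552, -0.125, 0.141]]
top mat 4410 ((0.553007960319519, -0.0038970112800598145), (0.5651612877845764, 0.7608785033226013), 62.83492660522461)
top top tube yellow [ 0.422 -0.138  0.285] 175
glass n [-0.536 -0.688  0.489] yaw -127.9 tilt 29.3 [ 0.487 -0.088  0.121]
```

View pics/crop.png

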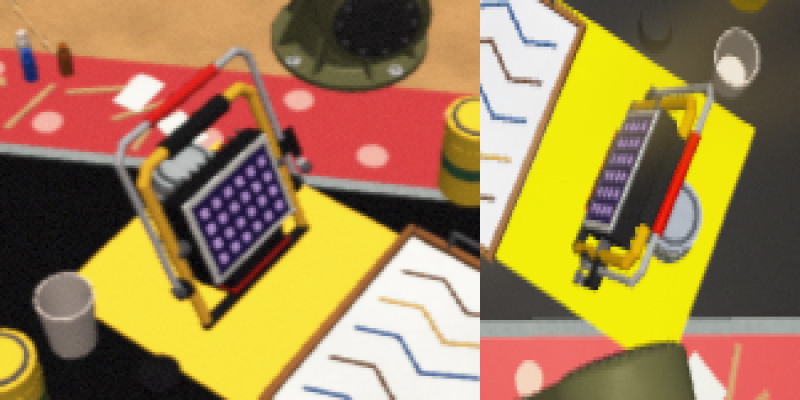

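```bash
cat > c.py <<'E'
from h import *
pa=tri([ray("scene",(206.3,175.1)),ray("top",(298.2,190.5))]); pb=tri([ray("scene",(230.6,145.5)),ray("top",(283.1,219.6))])
d=pb-pa; print("ends",pa.round(3),pb.round(3),"len",np.linalg.norm(d).round(3),"dir yaw of facing",np.degrees(np.arctan2(d[0],-d[1])).round(1))
for c in ["scene","top"]:
    I=np.load(f"pics/{c}I.npy"); D=np.load(f"pics/{c}D.npy"); P=cloud(c,D)
    hsv=cv2.cvtColor(I,cv2.COLOR_RGB2HSV).astype(int)
    red=((hsv[...,0]<8)|(hsv[...,0]>172))&(hsv[...,1]>130)&(abs(P[...,2]-.271)<.012)&(np.hypot(P[...,0]-.437,P[...,1]+.16)<.09)
    q=P[red];l=cv2.fitLine(q[:,:2].astype(np.float32),cv2.DIST_HUBER,0,.01,.01).ravel()
    t=(q[:,:2]-l[2:])@l[:2]; print(c,len(q),"yaw",np.degrees(np.arctan2(l[0],-l[1])).round(1),"len",np.ptp(t).round(3),"mid",(l[2:]+l[:2]*(np.percentile(t,2)+np.percentile(t,98))/2).round(3))
    # mat edges by z~.002 yellow, largest comp
    y=((abs(hsv[...,0]-28)<6)&(hsv[...,1]>180)&(abs(P[...,2])<.02)).astype(np.uint8)
    n,L,S,_=cv2.connectedComponentsWithStats(y); k=1+S[1:,4].argmax(); q=P[L==k][:,:2]
    q=q[np.hypot(*(q-[.54,0]).T)<.36]; print(c,"mat",[np.round(v,3) for v in cv2.minAreaRect(q.astype(np.float32))])
    # tray boundary: white paper
    w=((hsv[...,1]<40)&(hsv[...,2]>150)&(abs(P[...,2]-.01)<.02)).astype(np.uint8)
    n,L,S,_=cv2.connectedComponentsWithStats(w); k=1+S[1:,4].argmax(); print(c,"paper",[np.round(v,3) for v in cv2.minAreaRect(P[L==k][:,:2].astype(np.float32))])
    # glass: purple
    g=((abs(hsv[...,0]-130)<20)&(hsv[...,1]>50)&(np.hypot(P[...,0]-.48,P[...,1]+.09)<.12)&(P[...,2]>.05)&(P[...,2]<.22))
    q=P[g]
    for _ in range(3):
        u,s,vt=np.linalg.svd(q-q.mean(0),full_matrices=False); r=(q-q.mean(0))@vt[2]; q=q[abs(r)<2.0*r.std()+1e-4]
    n=vt[2]*np.sign(vt[2][2]); print(c,"glass",len(q),q.mean(0).round(3),"yaw",np.degrees(np.arctan2(n[1],n[0])).round(1),"tilt",np.degrees(np.arcsin(n[2])).round(1),r.std())
    # tin top
    t=(abs(P[...,2]-.131)<.006)&(hsv[...,1]<70)&(np.hypot(P[...,0]-.42,P[...,1]+.175)<.07); q=P[t]
    print(c,"tin",len(q),cv2.minEnclosingCircle(q[:,:2].astype(np.float32)))
E
python3 c.py
```

```text
ends [ 0.497 -0.195  0.229] [ 0.389 -0.137  0.265] len 0.128 dir yaw of facing -118.5
scene 159 yaw 60.2 len 0.119 mid [ 0.444 -0.162]
scene mat [array([0.532, 0.003]), array([0.566, 0.348]), np.float64(62.567)]
scene paper [array([0.591, 0.141]), array([0.206, 0.321]), np.float64(61.896)]
scene glass 823 [ 0.487 -0.09   0.126] yaw 60.7 tilt 22.9 0.001984243198749343
scene tin 158 ((0.42863720655441284, -0.17243939638137817), 0.04377501830458641)
top 147 yaw 60.7 len 0.12 mid [ 0.44  -0.162]
top mat [array([ 0.489, -0.077]), array([0.377, 0.343]), np.float64(62.793)]
top paper [array([0.594, 0.144]), array([0.206, 0.318]), np.float64(61.949)]
top glass 172 [ 0.46  -0.075  0.133] yaw 60.9 tilt 23.5 0.0009399603277902993
top tin 158 ((0.4269407391548157, -0.17178833484649658), 0.040400609374046326)
```

```bash
python3 -m inch '[0,0,-5,0,0,0,0, 0,0,-5,0,0,0,0, 0,0,-5,0,0,0,0, -3,-4.06,0,0,0,0,0, -3,-4.06,0,0,0,0,0, -3,-4.06,0,0,0,0,0, -3,-4.06,0,0,0,0,0, -3,-4.06,0,0,0,0,0, -3,-4.06,0,0,0,0,0, -3,-4.06,0,0,0,0,0, -3,-4.06,0,0,0,0,0, -3,-4.06,0,0,0,0,0, -3,-4.06,0,0,0,0,0, 0,0,0,0,0,0.16,0, 0,0,0,0,0,0.16,0, 0,0,0,0,0,0.16,0, 0,0,0,0,0,0.16,0, 0,0,0,0,0,0.16,0, 0,0,0,0,0,0,0]' 40
cat > d.py <<'E'
from h import *
import sys
tgt=np.array(eval(sys.argv[1])); T=tool(); o=ctrl.get_obs()
f=np.array([np.cos(np.radians(60.7)),np.sin(np.radians(60.7)),0]);F=np.array([.493,-.068,.011])
print("t",o["time_s"],"tcp",T[:3,3].round(4),"s,lat",round(-(T[:3,3]-F)@f,4),round((T[:3,3]-F)@np.array([-f[1],f[0],0]),4),"width",o["grip_width"],"F",o["force"].round(1),"q",o["qpos"].round(2))
print("tool-frame cm to target",(T[:3,:3].T@(tgt-T[:3,3])*100).round(2))
th=np.radians(float(sys.argv[2])) # wanted back lean of tool
z=np.array([0,0,-1])*np.cos(th)+f*np.sin(th); x=-f*np.cos(th)-np.array([0,0,1])*np.sin(th); Rw=np.c_[x,np.cross(z,x),z]
print("rotvec",R.from_matrix(T[:3,:3].T@Rw).as_rotvec().round(3), "det",np.linalg.det(Rw).round(3))
E
python3 d.py "[.461,-.125,.253]" 0
```

```text
time_s: 3.48
ee_pos: [0.4604, -0.124, 0.3555]
eef_rot: [-3.142, -0.0, -2.081]
force: [0.1, 0.3, -0.8]
grip_width: 0.0007
t 3.475 tcp [ 0.4604 -0.124   0.3555] s,lat 0.0648 0.0011 width 0.0006561662537256779 F [ 0.1  0.3 -0.8] q [-0.34  0.06  1.46 -0.    1.62  1.74]
tool-frame cm to target [ 0.06 -0.1  10.25]
rotvec [-0.    -0.     0.001] det 1.0
```

```bash
python3 -m inch '[0,0,3.4,0,0,0,0, 0,0,3.4,0,0,0,0, 0,0,3.4,0,0,0,0, 0,0,0,0,0,0,0, 1.1,0,0,0,0,0,0, 1.1,0,0,0,0,0,0, 1,0,0.4,0,0,0,0, 1,0,0.5,0,0,0,0, 1,0,0.6,0,0,0,0, 0.9,0,0.7,0,0,0,0, 0.9,0,0.7,0,0,0,0, 0.9,0,0.7,0,0,0,0, 0.8,0,1,0,0,0,0, 0.8,0,1,0,0,0,0, 0.8,0,1,0,0,0,0, 0.7,0,0.9,0,0,0,0, 0.7,0,0.9,0,0,0,0, 0,0,0,0,0,0,0, 0,0,0,0,0,0,0]'
cat > e.py <<'E'
from h import *
import sys
ims=[]
for c in ["scene","top"]:
    im,D=ctrl.camera(c); np.save(f"pics/{c}D.npy",D); np.save(f"pics/{c}I.npy",im); ims.append(im)
cv2.imwrite(sys.argv[1],np.hstack([cv2.resize(ims[0][100:290,140:330],(400,400),interpolation=3),cv2.resize(ims[1][130:290,210:370],(400,400),interpolation=3)])[...,::-1])
E
python3 e.py pics/e1.png; python3 d.py "[.449,-.147,.2245]" 23
```

```text
time_s: 5.85
ee_pos: [0.4033, -0.2261, 0.1697]
eef_rot: [-3.141, 0.0, -2.082]
force: [0.7, 0.5, 1.0]
grip_width: 0.0003
t 5.95 tcp [ 0.4034 -0.226   0.1698] s,lat 0.1816 0.0008 width 0.000512866393600009 F [0.1 0.1 0.4] q [-0.59  0.14  1.8   0.    1.2   1.49]
tool-frame cm to target [-9.12 -0.12 -5.47]
rotvec [-0.001 -0.401  0.001] det 1.0
```

View pics/e1.png

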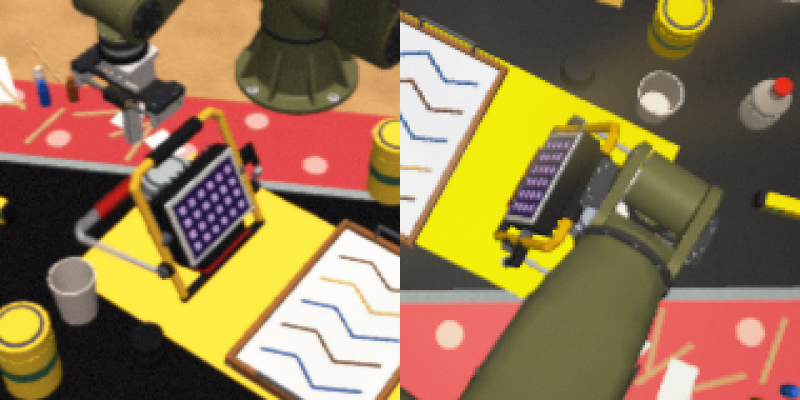

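The stand is open: the red sleeve is now low behind the lamp at (110,205), and the lamp still leans on the tin. I'll raise the tool, open it, tilt it to match the lamp, and measure again.

```bash
python3 -m inch '[0,0,-4,0,0,0,0, 0,0,-4,0,0,0,0, 0,0,-4,0,0,0,0, 0,0,-4,0,0,0,1, 0,0,0,0,-0.134,0,1, 0,0,0,0,-0.134,0,1, 0,0,0,0,-0.133,0,1, 0,0,0,0,0,0,1]' 40
python3 - <<'E'
from h import *
for i in range(1):
    T=tool(); im,D=ctrl.camera("wrist"); cv2.imwrite("pics/w1.png",im[...,::-1]); r=ctrl.place_of("wrist","lamp_grip"); print(r[:2])
    P=cloud("wrist",D,wfc("wrist",T))
    if r:
        u,v=np.round(r[0]["centre"]).astype(int); print("surf",P[v,u].round(3)); rw=ray("wrist",r[0]["centre"],wfc("wrist",T))
ctrl.camera("scene"); s=ctrl.place_of("scene","lamp_grip"); print(s[:1])
if r and s: print("tri",tri([rw,ray("scene",s[0]["centre"])]).round(4))
s=ctrl.place_of("scene","lamp_foot"); print(s[:1])
E
python3 d.py "[.437,-.168,.281]" 23; python3 e.py pics/e2.png; python3 c.py | grep -E "glass|tin"
```

```text
time_s: 6.95
ee_pos: [0.4026, -0.2269, 0.329]
eef_rot: [3.14, 0.401, -2.085]
force: [-0.1, -0.9, -0.1]
grip_width: 0.0472
[{'centre': [212.1, 182.2], 'score': 0.57}]
surf [ 0.447 -0.155  0.235]
[{'centre': [224.9, 163.0], 'score': 0.76}]
tri [ 0.4436 -0.1476  0.232 ]
[{'centre': [248.5, 225.2], 'score': 0.88}]
t 7.2 tcp [ 0.4034 -0.2256  0.3298] s,lat 0.1812 0.001 width 0.06695089120329584 F [ 1.  -0.2  0.8] q [-0.81  0.07  1.56  0.38  1.63  1.27]
tool-frame cm to target [-4.24 -0.12  7.09]
rotvec [-0.    -0.002  0.002] det 1.0Traceback (most recent call last):
  File "c.py", line 8, in <module>
    q=P[red];l=cv2.fitLine(q[:,:2].astype(np.float32),cv2.DIST_HUBER,0,.01,.01).ravel()
               ~~~~~~~~~~~^^^^^^^^^^^^^^^^^^^^^^^^^^^^^^^^^^^^^^^^^^^^^^^^^^^^^
cv2.error: OpenCV(4.12.0) /io/opencv/modules/imgproc/src/linefit.cpp:50: error: (-215:Assertion failed) count > 0 in function 'fitLine2D_wods'
```

View pics/w1.png

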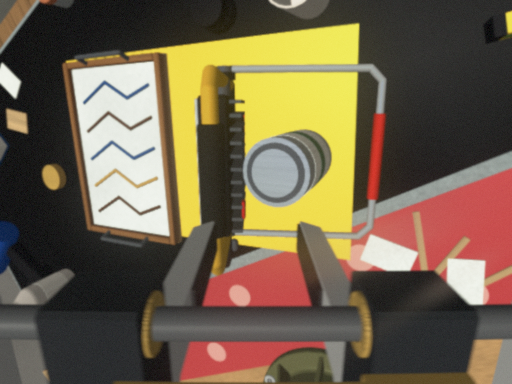

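Wrist view: the grip is seen end-on at about (210,180). The stand is open with its sleeve at (376,155), and the tin is at (280,168). The measured grip (0.449,-0.150,0.223) agrees with the prediction of (0.449,-0.147,0.2245). I'll go in.

```bash
python3 -m inch '[-2.12,0,0,0,0,0,1, -2.12,0,0,0,0,0,1, 0,0,3.5,0,0,0,1, 0,0,3.5,0,0,0,1, 0,0,0,0,0,0,1, 0,0,2,0,0,0,1, 0,0,2,0,0,0,1, 0,0,2,0,0,0,1, 0,0,2,0,0,0,1, 0,0,0,0,0,0,1]' 35
python3 d.py "[.4526,-.1405,.207]" 23
python3 - <<'E'
from h import *
T=tool(); im,D=ctrl.camera("wrist"); cv2.imwrite("pics/w2.png",im[...,::-1])
E
```

```text
time_s: 8.55
ee_pos: [0.451, -0.1411, 0.2085]
eef_rot: [3.141, 0.401, -2.082]
force: [0.2, -0.6, 0.3]
grip_width: 0.0943
t 8.55 tcp [ 0.451  -0.1411  0.2085] s,lat 0.0843 0.0009 width 0.09428530236000147 F [ 0.2 -0.6  0.3] q [-0.61  0.12  1.78  0.41  1.3   1.35]
tool-frame cm to target [-0.06 -0.11  0.19]
rotvec [ 0.001 -0.     0.001] det 1.0
```

View pics/w2.png

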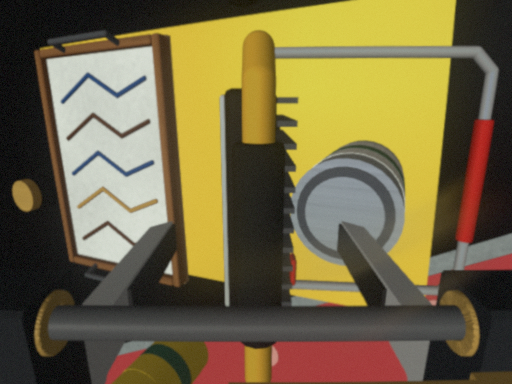

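The grip (column 258) is centred between the fingers (tips at 165 and 345). Closing.

```bash
python3 -m inch '[0,0,0.1,0,0,0,0, 0,0,0,0,0,0,0, 0,0,0,0,0,0,0, 0,0,0,0,0,0,0, 0,0,0,0,0,0,0, 0,0,0,0,0,0,0, 0,0,0,0,0,0,0, 0,0,0,0,0,0,0]' 35
python3 d.py "[.4526,-.1405,.207]" 23
```

```text
time_s: 9.6
ee_pos: [0.4511, -0.1406, 0.207]
eef_rot: [3.142, 0.401, -2.082]
force: [-0.4, 0.4, 0.7]
grip_width: 0.0253
t 9.6 tcp [ 0.4511 -0.1406  0.207 ] s,lat 0.0838 0.001 width 0.025319840828195776 F [-0.4  0.4  0.7] q [-0.61  0.12  1.78  0.42  1.3   1.35]
tool-frame cm to target [-0.08 -0.13  0.03]
rotvec [ 0. -0.  0.] det 1.0
```

```bash
python3 -m inch '[-0.44,0,0.01,0,0.02,0,0, -0.44,0,0.01,0,0.02,0,0, -0.44,0,0.01,0,0.02,0,0, -0.44,0,0.01,0,0.02,0,0, -0.44,0,0.01,0,0.02,0,0, -0.44,0,0.01,0,0.02,0,0, -0.44,0,0.01,0,0.02,0,0, -0.44,0,0.01,0,0.02,0,0, -0.44,0,0.01,0,0.02,0,0, -0.44,0,0.01,0,0.02,0,0]'
python3 d.py "[.4967,-.0613,.224]" 0
```

```text
time_s: 10.85
ee_pos: [0.4719, -0.1036, 0.2196]
eef_rot: [-3.141, 0.2, -2.082]
force: [-0.6, -0.8, -0.1]
grip_width: 0.0254
t 10.85 tcp [ 0.4719 -0.1036  0.2196] s,lat 0.0414 0.001 width 0.025403176263231065 F [-0.6 -0.8 -0.1] q [-0.4   0.11  1.72  0.21  1.29  1.62]
tool-frame cm to target [-4.9  -0.1   0.54]
rotvec [-0.   0.2  0. ] det 1.0
```

```bash
python3 -m inch '[-0.44,0,0.01,0,0.02,0,0, -0.44,0,0.01,0,0.02,0,0, -0.44,0,0.01,0,0.02,0,0, -0.44,0,0.01,0,0.02,0,0, -0.44,0,0.01,0,0.02,0,0, -0.44,0,0.01,0,0.02,0,0, -0.44,0,0.01,0,0.02,0,0, -0.44,0,0.01,0,0.02,0,0, -0.44,0,0.01,0,0.02,0,0, -0.44,0,0.01,0,0.02,0,0, 0,0,0,0,0,0,0, 0,0,0,0,0,0,0, 0,0,0,0,0,0,0, 0,0,0,0,0,0,0]'
python3 d.py "[.4967,-.0613,.224]" 0; python3 e.py pics/e3.png
cat > g.py <<'E'
from h import *
for c in ["scene","top"]:
    I=np.load(f"pics/{c}I.npy"); D=np.load(f"pics/{c}D.npy"); P=cloud(c,D); hsv=cv2.cvtColor(I,cv2.COLOR_RGB2HSV).astype(int)
    g=((abs(hsv[...,0]-130)<20)&(hsv[...,1]>50)&(np.hypot(P[...,0]-.5,P[...,1]+.05)<.13)&(P[...,2]>.05)&(P[...,2]<.22)); q=P[g]
    if len(q)>30:
        for _ in range(3):
            u,s,vt=np.linalg.svd(q-q.mean(0),full_matrices=False); r=(q-q.mean(0))@vt[2]; q=q[abs(r)<2*r.std()+1e-4]
        n=vt[2]*np.sign(vt[2][1]); print(c,"glass",len(q),q.mean(0).round(3),"yaw",np.degrees(np.arctan2(n[1],n[0])).round(1),"tilt",np.degrees(np.arcsin(n[2])).round(1))
    t=(abs(P[...,2]-.131)<.006)&(hsv[...,1]<70)&(np.hypot(P[...,0]-.42,P[...,1]+.175)<.07); q=P[t]
    print(c,"tin",len(q),cv2.minEnclosingCircle(q[:,:2].astype(np.float32)) if len(q) else "")
    red=((hsv[...,0]<8)|(hsv[...,0]>172))&(hsv[...,1]>130)&(P[...,2]>.018)&(P[...,2]<.15)&(np.hypot(P[...,0]-.4,P[...,1]+.25)<.12)
    q=P[red]; print(c,"sleeve",len(q),np.median(q,0).round(3) if len(q) else "")
s=ctrl.place_of("scene","lamp_foot"); print(s[:1])
E
python3 g.py
```

```text
time_s: 12.6
ee_pos: [0.4934, -0.0655, 0.2239]
eef_rot: [-3.141, 0.001, -2.082]
force: [-1.8, 0.3, 7.7]
grip_width: 0.0256
t 12.6 tcp [ 0.4934 -0.0655  0.2239] s,lat -0.0024 0.0009 width 0.025590000397789324 F [-1.8  0.3  7.7] q [-0.21  0.17  1.64  0.    1.33  1.88]
tool-frame cm to target [-0.53 -0.09 -0.01]
rotvec [-0.001  0.001  0.   ] det 1.0
scene glass 507 [ 0.513 -0.047  0.127] yaw 60.7 tilt 0.1
scene tin 309 ((0.4286532402038574, -0.17195425927639008), 0.045380037277936935)
scene sleeve 89 [ 0.417 -0.253  0.043]
top tin 293 ((0.4285086393356323, -0.17002353072166443), 0.04155579209327698)
top sleeve 85 [ 0.4   -0.249  0.045]
[{'centre': [247.7, 220.6], 'score': 0.91}]
```

View pics/e3.png

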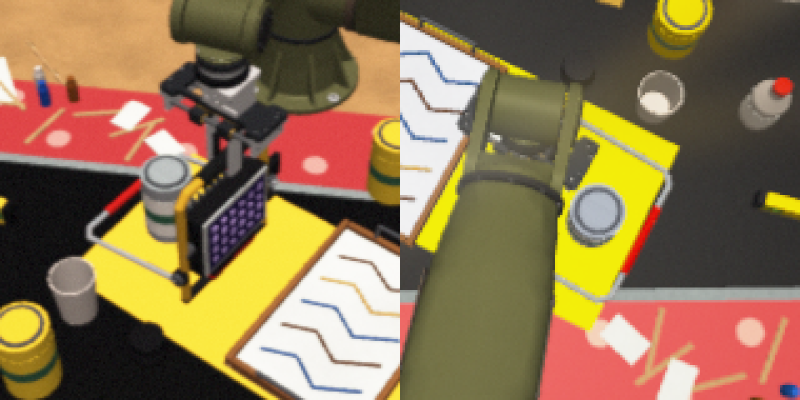

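The lamp is upright (glass tilt 0.1°, yaw 60.7°) and off the tin. The stand is at its stop: the sleeve's top surface is at z≈0.044, so its centre is near 36 mm. The tin hasn't moved. The foot presses on the mat with about 8 N. Handing in.

```bash
python3 -c "
from station import ctrl
print(ctrl.hand_in()); o=ctrl.get_obs(); print(o['time_s'],o['ee_pos'],o['force'],o['grip_width'])"
```

```text
the job is handed in; nothing more can be done
None
the job is handed in; nothing more can be done
```

The job is handed in, about 13 s into the 45 s allowed. With closed fingers I pushed the stand's red bar back past its centre, and it fell open while the lamp still leaned on the tin. I then gripped the rubber grip with the tool tilted 23° to match the lamp. From there I swung the lamp upright about its foot and kept hold of it.

Last checks, just before handing in:

| Check | Result |
|---|---|
| Lamp tilt | 0.1° from upright |
| Facing | yaw 60.7°, the same as at the start; the tray is at about 62° |
| Stand | bar centre about 36 mm up, where its open stop should put it |
| Tin | within about 2 mm of its start |
| Lamp clear of the tin | gap visible in the picture; contact force not measured |
| Foot | pressing on the mat with about 8 N |
| Grip | 25.6 mm wide at a set 35 N, about 1–3 mm from the measured grip centre |

I checked the tray and the jars, cup, bottles and level only by eye. The two views in the last picture show no sign of movement in what they cover, and some of those things lie outside them. Three early detections were unreliable: the two-view fix of the sleeve's ends came out uneven in height, and the network's foot and grip points were 5–10 mm off. For these I used depth fits and the known dimensions, which agreed with each other. The hand-in gives no verdict.

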